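Put the loose cap away in the push-latch keeper

TASK

Put the loose gold screw cap away in the grey keeper: press the front of its blue cover fully down and let go so that it pops open, push the cap with a fingertip along the deck and over the sill into the well (either way up), then press the cover down again until it latches shut. Only press and push: do not lift or pick up the cap. Leave the other things on the table undisturbed.

Things in the scene. Friction and masses are not known exactly. Their poses are not given: they have to be found in the camera images.
- keeper: grey keeper fixed to the table, 201 mm long (x) by 147 mm wide (y -55 to +92). Origin on the table under the middle of the sill; x points from the open deck to the cover's hinge, y to the left, z up. Well: x 0 to 95, y -50 to +50, floor at z 10 mm, a plain 26 mm step down from the sill. The pocket left of it (y 55 to 87), also under the cover, holds the latch
- sill (a point): middle of the sill, the deck's far edge, at the deck's height (keeper x 0, y 0, z 36 mm). The flat deck runs from here 100 mm to the keeper's -x, between two rails 7 mm high with inner faces at y -51 and +51 mm; its front end is open
- cover (a joint): blue push-latch cover, hinge angle in rad: 0 latched shut, 0.9 popped open, -0.125 at the stop. A spring opens it. Each full press past about -0.1 (mark 8 mm below its latched height) and release changes it over: latched pops open, open stays latched at 0. Shorter presses change nothing. At the mark 5 N is enough (nearer the hinge more); the stop is rigid; up to 25 N does no harm
- cover_hinge (a point): middle of the cover's hinge axis, which lies along keeper y at keeper x 100, z 46 mm. The cover is a plate 94 mm long, 146 mm wide, 5 mm thick; shut, it covers keeper x 4 to 98 with its top at z 49 mm; open, its front edge stands about 120 mm above the table, leaning towards the hinge
- press_mark (a point): middle of a white disc 22 mm across on the cover's top face, 16 mm behind its front edge, 80 mm from the hinge axis, midway across the well; moves with the cover, z out of the plate. The open cover leans back (its front edge then only 60 mm in front of the hinge axis): a straight downward press 35 to 50 mm in front of the axis shuts it
- cap: loose gold screw cap, 47 mm across and 19 mm high, 14 to 28 g, lying on the keeper's deck at the start; push it, do not lift it. Origin at the centre of its underside
- cap_center (a point): centre of the cap, 9.5 mm above its underside
- well (a point): middle of the well's floor, 47 mm behind the sill
- steel_cup: bystander: open steel measuring cup, 65 mm across, 66 mm high; origin at the centre of its underside; leave it alone
- fstyle_can: bystander: white flat-sided canister with handle, 59 x 111 mm, 196 mm high; origin at the centre of its underside; leave it alone
- pet_jug: bystander: big clear jug with yellow cap, 152 mm across, 306 mm high; origin at the centre of its underside; leave it alone
- scraper: bystander: beige flat scraper, 56 x 115 x 9 mm, lying flat; origin at the centre of its underside; leave it alone
- marker_blue: bystander: white felt marker with blue cap, 140 mm long, 16 mm high, lying flat; origin at the centre of its underside; leave it alone
- dropper_t0: bystander: small white dropper bottle with black tip, 21 mm across, 66 mm high; origin at the centre of its underside; leave it alone
- bottle_t0: bystander: amber bottle with orange cap, 68 mm across, 118 mm high; origin at the centre of its underside; leave it alone
Things that resemble listed ones, but are neither listed nor needed, are in the scene too. What is meant by the cap is not green or purple, and is the smaller of those in its own colour.

How it is judged:
By the outcome, as a careful person would: the job done as asked, in the order asked, and still so for the second after the job is handed in, with the robot touching nothing.
It also fails if it takes over 42 s, if anything falls off the work surface, if the arm or the gripper's body presses on something with over 40 N, if the wrist force passes 120 N, or if a joint passes its speed limit or range.

ROBOT

A 7-joint arm with a two-finger parallel gripper is mounted at the origin on a cart in front of the work surface, level with it; the furniture and walls round the work are solid. World frame = base frame: x ahead of the robot, y to its left, z up, the work surface at z = 0. Lengths are in mm, angles in degrees, forces in N, time in s.
With the tool pointing down it reaches from about 350 to 900 mm from the base axis. Payload 8.1 kg.
Tool frame: the origin (TCP) lies midway between the tips of the shut fingers; the grasp point (between the pads) lies 19 mm behind it; z points along the fingers, y is the line along which they close (so a half turn about z gives the same grasp; the last joint's range is limited). The gripper opens to 92 mm and grips with 3 to 60 N. Pads are 19 mm wide; open, the fingers measure 130 mm over their backs; the gripper's body (75 mm by 190 mm) begins 47 mm behind the grasp point.
Start: joints at [-71.998, 24.895, 1.432, 90.138, -0.665, 64.973, -4.303], TCP at [253.051, 571.495, 226.742] pointing down, gripper open.
Joint ranges: [-149.89, 149.89], [-25.12, 119.58], [-72.63, 75.52], [4.76, 147.25], [-75.54, 255.54], [6.69, 114.76], [-157.13, 157.13]. Speed limits (degrees/s): [127.2, 127.2, 172.46, 172.46, 180, 180, 180].

INTERFACE

Orientations are given as [roll, pitch, yaw] about the fixed x, y, z axes, in that order (R = Rz(yaw) Ry(pitch) Rx(roll)).
In Python, from rig import env, effector, kin, state, cams, job_done gives the robot as it stands. Calls block until the motion is done:
- env.movep(position, orientation): joint-space move of the TCP to a pose.
- env.move_straight(position, speed=150, orientation=None, threshold=None): straight line of the TCP; orientation=None keeps the orientation; speed is the mean speed in mm/s. With threshold (N) it stops when the force on the tool has changed by that much, and returns True; else False.
- env.move_joints(angles): joint-space move.
- effector.gripper_to(opening): finger opening in mm; the grip force is fixed at half the most; returns when the fingers have stopped.
- env.wait(seconds).
- kin.ik(position, orientation): joint angles nearest the present ones, or None.
- state(): the state.
- cams.camera(name): name is "side" or "top" or "wrist"; returns the picture (384x512x3 uint8, red, green, blue); there is no depth.
- cams.camera_params(name): a dict with "fx", "fy", "cx", "cy" (pixels), "R" (3x3) and "t" (3): a world point X has camera coordinates R X + t; the wrist camera has in their place "mount" (4x4, takes a point from camera to tool coordinates, whose origin is the TCP and whose axes are the flange's). Camera axes: x right, y down, z forward; pixel columns grow to the right and rows downward; lengths in mm; the calibration is good to about 2 mm. A picture is of the moment at which its call begins: read the wrist's pose just before it. camera_params takes no time and is no camera call.
A pose or a line that the arm cannot do raises env.IKError and nothing moves.
- job_done(): hands the job in; it is judged then, once.
The state is a dict: "clock": time; "joints": joint angles; "qd": joint speeds; "joint_efforts": joint torques, N m; "eef_pos": TCP position; "eef_rot": TCP orientation; "ft_force": force on the tool from outside, world axes, zero at the start; "torque": the same for the moment, N m; "gripper_width": finger opening in mm; "gripper_force": force on a finger pad.
Only numpy, scipy, OpenCV 4.12 (cv2) and the standard library are available. Lean on these libraries where they do the work, as an engineer would, in place of code of your own. Each camera call takes 0.05 s, during which the arm holds its last target. There are 200 camera calls.

## Working session

There is one attempt and no reset: what is moved stays moved. The work goes in short steps, each a Python script; the robot and the scene stay as the last script left them, time stands still between calls to the robot, and variables do not carry over. Pictures are saved under pics/ and viewed, at most 10 in all, crops included, and the job is handed in when it is done.

```bash
ls; mkdir -p pics; python3 - <<'E'
from rig import env, effector, kin, state, cams, job_done
import cv2, numpy as np
for n in ("side","top"):
    im=cams.camera(n); cv2.imwrite(f"pics/{n}0.png",im[:,:,::-1])
    p=cams.camera_params(n); print(n,{k:np.round(v,3).tolist() for k,v in p.items()})
print(state()["clock"],state()["eef_rot"])
a,b=[cv2.imread(f"pics/{n}0.png") for n in("top","side")]
cv2.imwrite("pics/top0b.png",cv2.resize(a,(800,600)));cv2.imwrite("pics/side0b.png",cv2.resize(b,(800,600)))
E
```

```text
pics
side {'fx': 444.617, 'fy': 444.617, 'cx': 258.846, 'cy': 196.34, 'R': [[-0.208, 0.978, 0.007], [0.796, 0.174, -0.58], [-0.569, -0.115, -0.815]], 't': [-49.87, -442.312, 1439.418]}
top {'fx': 372.641, 'fy': 372.641, 'cx': 259.461, 'cy': 194.98, 'R': [[-0.014, -1.0, -0.009], [-0.992, 0.015, -0.124], [0.125, 0.007, -0.992]], 't': [163.83, 553.811, 922.662]}
0.1 [-1.79917042e+02  8.18573868e-03  1.56114793e+02]
```

View pics/top0b.png

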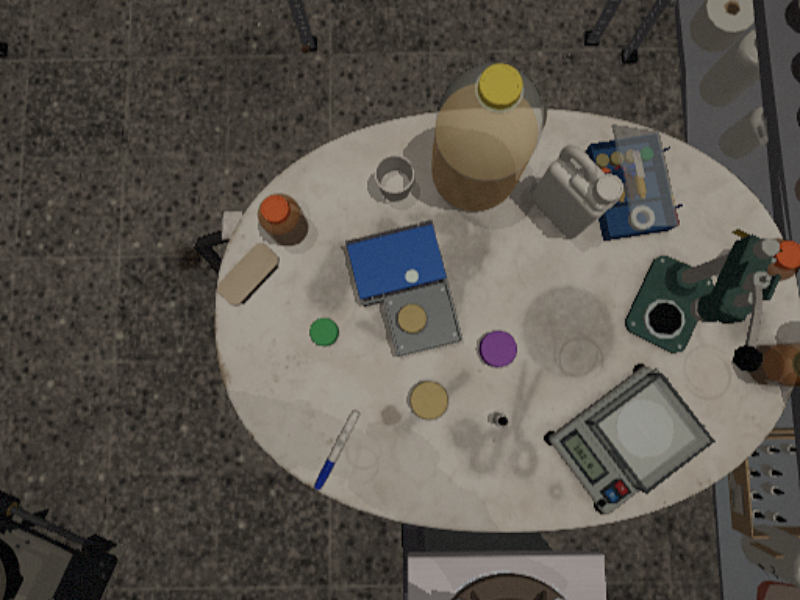

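View pics/side0b.png

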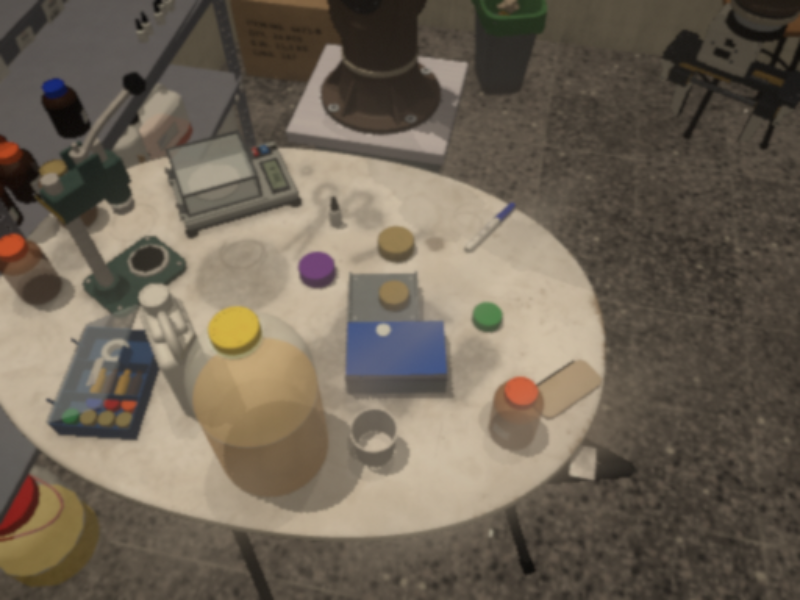

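The top view (800x600) shows the keeper with its blue cover at about (395,262), the white disc at (412,276) and the deck at (422,318). 
Candidates for the cap are the gold one on the deck at (411,319), a larger gold one on the table at (429,399), a green one at (324,332) and a purple one at (498,348). I choose the gold one on the deck because it is the smaller gold one and lies on the deck.

```bash
cat > h.py <<'E'
import cv2, numpy as np
from rig import cams
def ray(p,uv,z):
    R,t=np.array(p["R"]),np.array(p["t"]); c=-R.T@t
    d=R.T@np.array([(uv[0]-p["cx"])/p["fx"],(uv[1]-p["cy"])/p["fy"],1]); return c+d*(z-c[2])/d[2]
def wristp(st):
    from scipy.spatial.transform import Rotation as Ro
    p=dict(cams.camera_params("wrist")); T=np.eye(4); T[:3,:3]=Ro.from_euler("xyz",st["eef_rot"],degrees=True).as_matrix(); T[:3,3]=st["eef_pos"]
    M=np.linalg.inv(T@np.array(p["mount"])); p["R"],p["t"]=M[:3,:3],M[:3,3]; return p
def blobs(im,lo,hi,roi=None,amin=20):
    m=cv2.inRange(cv2.cvtColor(im,cv2.COLOR_RGB2HSV),lo,hi)
    if roi: k=np.zeros_like(m); k[roi[1]:roi[3],roi[0]:roi[2]]=1; m=m*k
    return sorted([c for c in cv2.findContours(m,cv2.RETR_EXTERNAL,cv2.CHAIN_APPROX_NONE)[0] if cv2.contourArea(c)>amin],key=cv2.contourArea,reverse=True)
E
python3 - <<'E'
from h import *
for n,rb,rg in (("top",(210,130,300,205),(240,185,285,230)),("side",(210,195,300,260),(235,175,270,200))):
    im=cv2.imread(f"pics/{n}0.png")[:,:,::-1].copy(); p=cams.camera_params(n)
    c=blobs(im,(105,120,60),(125,255,255),rb)[0]
    r=cv2.minAreaRect(c); print(n,"blue",r)
    for q in cv2.boxPoints(r): print(q,ray(p,q,49).round(1))
    for c in blobs(im,(15,60,60),(32,255,255),rg)[:2]:
        e=cv2.minAreaRect(c); print("gold",e,ray(p,e[0],36+19).round(1))
    for c in blobs(im,(0,0,170),(180,70,255),rb,6)[:3]:
        m=c.reshape(-1,2).mean(0); print("white",m,cv2.contourArea(c),ray(p,m,49).round(1))
im=cv2.imread("pics/top0.png")[130:240,205:310]
s=cv2.imread("pics/side0.png")[165:260,210:300]
cv2.imwrite("pics/crop.png",np.hstack([cv2.resize(im,(400,420),interpolation=2),cv2.resize(s,(398,420),interpolation=2)]))
E
```

```text
top blue ((253.2353057861328, 166.94119262695312), (35.89527130126953, 56.75333023071289), 75.96376037597656)
[221.35297 156.41179] [655.9 251.9  49. ]
[276.41177 142.64708] [689.8 109.7  49. ]
[285.11765 177.4706 ] [598.4  89.4  49. ]
[230.05884 191.2353 ] [565.2 229.9  49. ]
gold ((263.5, 203.0), (18.0, 17.0), 90.0) [533.3 145.5  55. ]
white [263.         176.44444444] 27.0 [602.  145.7  49. ]
side blue ((279.0, 234.5), (5.0, 8.0), 90.0)
[275. 232.] [644.  224.9  49. ]
[283. 232.] [640.1 242.6  49. ]
[283. 237.] [653.  244.9  49. ]
[275. 237.] [656.8 227.3  49. ]
gold ((251.5, 188.0), (18.0, 19.0), 90.0) [538.6 146.9  55. ]
white [290.73333333 206.88888889] 347.0 [568.6 248.3  49. ]
white [283.675  257.2125] 98.0 [702.8 255.4  49. ]
white [213.20408163 202.36734694] 96.5 [594.9  66.5  49. ]
```

View pics/crop.png

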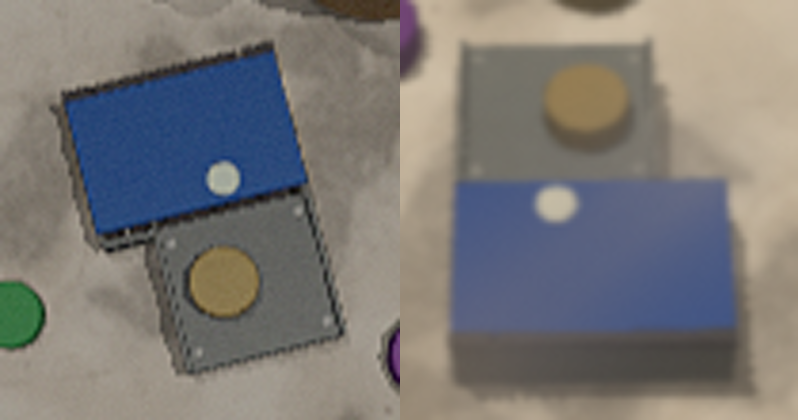

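The crops show the gold cap alone on the deck between the rails at (222,282), and the cover latched shut with its disc at (222,178). From the rays, the keeper origin is about (582.2,140.8) with yaw 13.3°, and the cap sits at keeper (-45,16).

```bash
cat >> h.py <<'E'
from scipy.spatial.transform import Rotation as Ro
O=np.array([582.2,140.8,0]); YAW=13.3; RK=Ro.from_euler("z",YAW,degrees=True).as_matrix()
def W(x,y,z): return O+RK@np.array([x,y,z])
def K(w): return RK.T@(np.array(w)-O)
def ori(tilt,flip,dyaw=0):
    s,c=np.sin(np.radians(tilt)),np.cos(np.radians(tilt)); f=-1 if flip else 1
    M=np.array([[-c*f,0,s],[0,f,0],[-s*f,0,-c]])
    return Ro.from_matrix(RK@Ro.from_euler("z",dyaw,degrees=True).as_matrix()@M).as_euler("xyz",degrees=True)
E
python3 - <<'E'
from h import *
from rig import kin,state
print(np.round(cams.camera_params("wrist")["mount"],2).tolist())
print("jug",ray(cams.camera_params("top"),(320,55),306), np.round(state()["joints"],1))
for f in (0,1):
  for a in ((14,0,120,30),(14,0,40,30),(-85,16,46,30),(30,16,46,30),(62,15,180,0,-28),(62,15,40,0,-28)):
    j=kin.ik(W(*a[:3]),ori(a[3],f,*a[4:])); print(f,a,None if j is None else np.round(j,1))
E
```

```text
[[0.0, -0.95, -0.3, 81.95], [1.0, 0.0, 0.0, -0.99], [-0.0, -0.3, 0.95, -157.69], [0.0, 0.0, 0.0, 1.0]]
jug [792.19506577  32.95234423 306.        ] [-72.   24.9   1.4  90.2  -0.7  65.   -4.3]
0 (14, 0, 120, 30) [-13.2  20.1  -9.4 126.1  60.4   8.3  23.9]
0 (14, 0, 40, 30) [ 23.1  44.6 -60.9 126.5 102.7  40.8  -7.5]
0 (-85, 16, 46, 30) [ 20.5  37.1 -60.4 139.2 109.5  40.  -24.8]
0 (30, 16, 46, 30) [ 20.9  44.7 -61.  124.1 100.   41.6  -5.7]
0 (62, 15, 180, 0, -28) [-26.4  30.5  10.7  88.5  -6.1  61.6  61.1]
0 (62, 15, 40, 0, -28) [-24.4  39.    7.6  95.3  -6.6  46.1  61.4]
1 (14, 0, 120, 30) [-45.3  21.5  31.2 128.6 -73.3   8.6 -24.6]
1 (14, 0, 40, 30) [-13.8  29.3  -9.  129.3 135.8  11.5 128.5]
1 (-85, 16, 46, 30) [-10.4  24.8 -19.2 141.4 135.7  20.5 123.7]
1 (30, 16, 46, 30) [-15.7  29.4  -8.9 127.  123.6  10.7 139.2]
1 (62, 15, 180, 0, -28) [ -46.1   35.5   43.4   90.3  -26.2   64.8 -101.3]
1 (62, 15, 40, 0, -28) [-42.8  43.9  37.8  97.1 -33.3  50.8 -95.7]
```

```bash
python3 - <<'E'
from h import *
from rig import kin
for t in (10,15,20):
  for a in ((18,0,150),(18,0,38),(-90,16,90),(-80,16,43),(-30,16,43),(20,16,43)):
    j=kin.ik(W(*a),ori(t,0)); print(t,a,None if j is None else np.round(j,1))
E
```

```text
10 (18, 0, 150) [-23.2  23.    5.5 106.5  -1.9  40.7  86.2]
10 (18, 0, 38) [-19.4  31.9   0.3 111.4   1.9  26.8  82.5]
10 (-90, 16, 90) [-2.620e+01  1.940e+01  4.500e+00  1.241e+02  1.000e-01  2.660e+01
  8.110e+01]
10 (-80, 16, 43) [-22.9  25.1   0.6 124.7   3.7  20.4  77.5]
10 (-30, 16, 43) [-21.9  28.3   0.5 117.9   2.9  23.9  79.3]
10 (20, 16, 43) [-21.   31.6   0.2 110.9   2.5  27.6  80.4]
15 (18, 0, 150) [-23.5  20.9   5.2 111.2  -0.7  33.1  84.9]
15 (18, 0, 38) [-18.4  30.5  -1.5 116.    7.4  18.7  77. ]
15 (-90, 16, 90) [-25.8  17.9   3.  128.4   4.9  19.1  75.8]
15 (-80, 16, 43) [-22.8  23.9  -0.4 129.1  12.6  12.5  68.2]
15 (-30, 16, 43) [-21.5  27.   -0.8 122.4   9.6  16.   72.3]
15 (20, 16, 43) [-20.5  30.2  -1.  115.5   7.7  19.6  75.1]
20 (18, 0, 150) [-23.2  19.1   4.2 115.8   1.7  25.3  82.4]
20 (18, 0, 38) [-18.5  29.6  -1.9 120.6  17.8  10.5  66.4]
20 (-90, 16, 90) [-27.1  16.7   3.5 132.8  13.5  11.1  66.6]
20 (-80, 16, 43) [-16.3  23.7  -9.4 132.9  62.4   8.5  18.2]
20 (-30, 16, 43) [-23.2  26.2   0.6 127.   22.4   7.7  58.9]
20 (20, 16, 43) [-21.   29.2  -0.9 120.1  17.2  11.4  65.3]
```

```bash
python3 - <<'E'
from h import *
from rig import env,effector,state
effector.gripper_to(0)
env.movep(W(-15,0,170),ori(12,0))
s=state(); im=cams.camera("wrist"); p=wristp(s); print(s["clock"],K(s["eef_pos"]),s["gripper_width"])
cv2.imwrite("pics/w1.png",im[:,:,::-1])
for c in blobs(im,(15,60,60),(32,255,255),None,200)[:3]:
    e=cv2.minAreaRect(c); print("gold",e,K(ray(p,e[0],36+19)).round(1))
for c in blobs(im,(0,0,150),(180,70,255),None,150)[:6]:
    m=cv2.minAreaRect(c); print("white",m,K(ray(p,m[0],49)).round(1))
E
```

```text
3.4833 [-14.77615056   1.11793702 170.08872961] 0.38801920222521114
gold ((202.5, 323.0), (42.0, 347.0), 90.0) [195.2 -59.4  55. ]
gold ((474.0670166015625, 234.52578735351562), (37.16167068481445, 94.73179626464844), 66.03750610351562) [ 63.5 220.3  55. ]
gold ((271.0, 121.0), (57.982757568359375, 57.982757568359375), 45.0) [-51.3  15.3  55. ]
white ((255.5, 138.0), (276.0, 511.0), 90.0) [-34.7   2.9  49. ]
white ((279.0, 80.5), (31.0, 36.0), 90.0) [-81.9  21.   49. ]
white ((52.5, 267.0), (18.0, 47.0), 90.0) [ 111.8 -215.9   49. ]
white ((251.5, 194.0), (18.0, 23.0), 90.0) [20.6 -0.6 49. ]
white ((33.5, 311.5), (13.0, 21.0), 90.0) [ 182.1 -260.2   49. ]
```

View pics/w1.png

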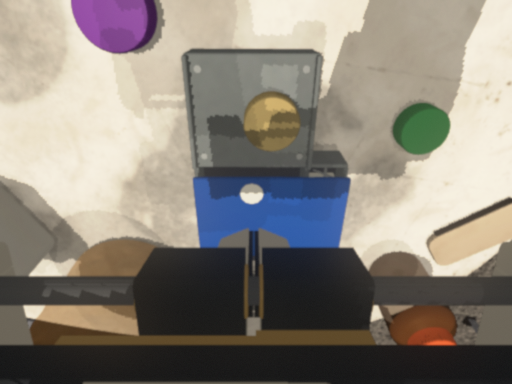

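The wrist view shows the disc at (251,194), which is keeper (20.6,-0.6), so the calibration agrees. The cap is at (271,121), which is keeper (-48,15). Next I press the cover.

```bash
python3 - <<'E'
from h import *
from rig import env,state
env.move_straight(W(18,0,62),150)
f0=state()["ft_force"]
h=env.move_straight(W(18,0,35),40,threshold=14)
s=state(); print(h,K(s["eef_pos"]).round(1),np.round(np.array(s["ft_force"])-f0,1))
env.move_straight(W(-10,0,75),200)
env.move_straight(W(-95,15,100),200)
s=state(); print(s["clock"],K(s["eef_pos"]).round(1))
im=cams.camera("wrist"); cv2.imwrite("pics/w2.png",im[:,:,::-1]); p=wristp(s)
for c in blobs(im,(15,60,60),(32,255,255),None,200)[:4]:
    e=cv2.minAreaRect(c); print("gold",e,K(ray(p,e[0],55)).round(1))
im2=cams.camera("side"); im3=cams.camera("top")
cv2.imwrite("pics/m2.png",np.hstack([im[:,:,::-1],cv2.resize(im2[165:260,210:300],(280,384))[:,:,::-1]]))
E
```

```text
True [19.   0.2 40.8] [-2.2  1.   6.2]
5.9583 [-93.6  15.2 100. ]
gold ((263.5, 53.0), (106.0, 99.0), 90.0) [-188.3   20.2   55. ]
gold ((214.49996948242188, 336.9999694824219), (320.99993896484375, 15.999998092651367), -0.0) [ 46.  -19.7  55. ]
gold ((453.5, 329.5), (31.0, 55.0), 90.0) [ 36.  191.2  55. ]
gold ((250.59544372558594, 239.64422607421875), (48.19206237792969, 56.0452766418457), 35.94211196899414) [-63.8  13.   55. ]
```

View pics/m2.png

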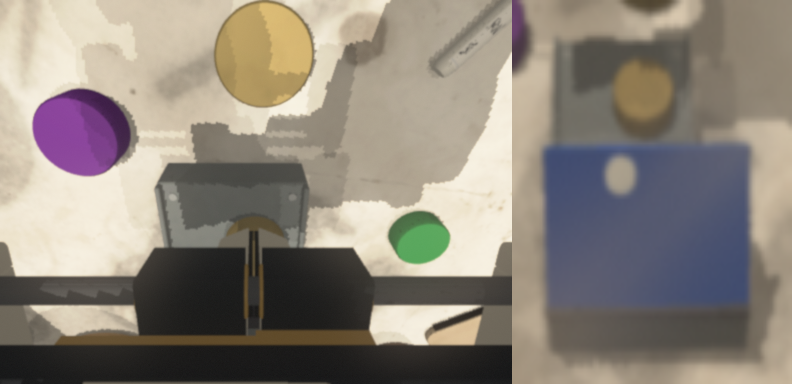

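The wrist view now shows the deck with the cap's edge partly hidden by the fingers at (252,232). The side crop shows the cover taller and its disc elongated at (620,175), which suggests it has popped open; I'll check that numerically and then push.

```bash
python3 - <<'E'
from h import *
from rig import env,state
p=cams.camera_params("side"); im=cams.camera("side")
w=[c for c in blobs(im,(0,0,110),(180,90,255),(225,200,255,225),6)]
def proj(k):
    X=np.array(p["R"])@W(*k)+np.array(p["t"]); return (X[0]/X[2]*p["fx"]+p["cx"],X[1]/X[2]*p["fy"]+p["cy"])
print("disc shut",proj((20,0,49)),"open",proj((100-80*np.cos(.9)+3*.78,0,46+80*np.sin(.9)+3*.62)),[c.reshape(-1,2).mean(0) for c in w])
t=cams.camera("top"); pt=cams.camera_params("top")
for c in blobs(t,(15,60,60),(32,255,255),(240,185,285,230))[:2]:
    e=cv2.minAreaRect(c); print("gold",e,K(ray(pt,e[0],55)).round(1))
E
```

```text
disc shut (np.float64(245.02645279775214), np.float64(210.58409026726406)) open (np.float64(244.59428881227214), np.float64(207.41819164585363)) [array([239.92086331, 210.02877698])]
gold ((263.50006103515625, 203.00003051757812), (18.432706832885742, 17.70509910583496), 14.03624439239502) [-46.5  15.8  55. ]
```

The disc now sits at about row 208, against 211 before and 207.4 predicted for open, so the cover is open. Next I push the cap.

```bash
python3 - <<'E'
from h import *
from rig import env,state
env.move_straight(W(-86,15.5,43),150,threshold=10)
print(K(state()["eef_pos"]).round(1))
print(env.move_straight(W(-8,15.5,43),70,threshold=15),K(state()["eef_pos"]).round(1),np.round(state()["ft_force"],1))
print(env.move_straight(W(12,15.5,43),70,threshold=15),K(state()["eef_pos"]).round(1),np.round(state()["ft_force"],1))
env.move_straight(W(-60,15.5,60),150)
env.move_straight(W(-100,0,170),250)
s=state(); print(s["clock"]); im=cams.camera("wrist"); cv2.imwrite("pics/w3.png",im[:,:,::-1]); p=wristp(s)
t=cams.camera("top"); 
cv2.imwrite("pics/m3.png",np.hstack([im[:,:,::-1],cv2.resize(t[130:240,205:310],(280,384))[:,:,::-1]]))
E
```

```text
[-86.   15.3  42.9]
False [-8.5 15.5 42.9] [ 0.2  0.3 -0.5]
False [12.1 15.4 42.9] [-0.7 -0.6 -0.6]
9.7083
```

View pics/m3.png

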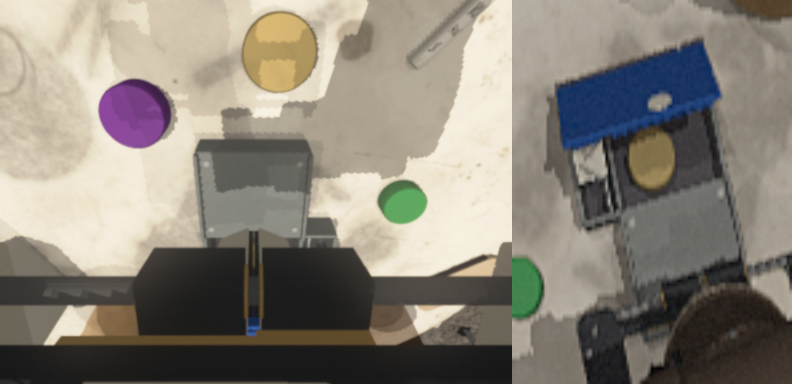

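The deck is empty. The top crop shows the open cover and the cap lying in the well at (652,158). I check its position and then press the cover shut.

```bash
python3 - <<'E'
from h import *
from rig import env,state
pt=cams.camera_params("top"); t=cams.camera("top")
for c in blobs(t,(15,50,50),(32,255,255),(240,160,275,195))[:2]:
    e=cv2.minAreaRect(c); print("gold",e,K(ray(pt,e[0],29)).round(1))
env.movep(W(62,15,200),ori(0,0,-28))
env.move_straight(W(62,15,125),150)
h=env.move_straight(W(62,15,52),60,threshold=30); s=state(); print(h,K(s["eef_pos"]).round(1),np.round(s["ft_force"],1))
if not h:
    h=env.move_straight(W(62,15,38),30,threshold=14); s=state(); print(h,K(s["eef_pos"]).round(1),np.round(s["ft_force"],1))
    env.move_straight(W(62,15,150),150)
    env.movep(W(-120,15,200),ori(10,0)); env.wait(0.3)
    s=state(); print(s["clock"]); im=cams.camera("wrist"); t=cams.camera("top"); sd=cams.camera("side")
    cv2.imwrite("pics/m4.png",np.vstack([np.hstack([cv2.resize(t[130:240,205:310],(400,300)),cv2.resize(sd[165:260,210:300],(400,300))]),np.hstack([cv2.resize(t,(400,300)),cv2.resize(sd,(400,300))])])[:,:,::-1])
E
```

```text
gold ((257.0000305175781, 175.00001525878906), (17.8885440826416, 17.88854217529297), 26.56505012512207) [31.3 13.6 29. ]
False [62.2 15.  52.4] [-2.3  0.6  4.3]
True [62.4 15.  46.2] [-1.7  0.5  7.5]
14.8667
```

View pics/m4.png

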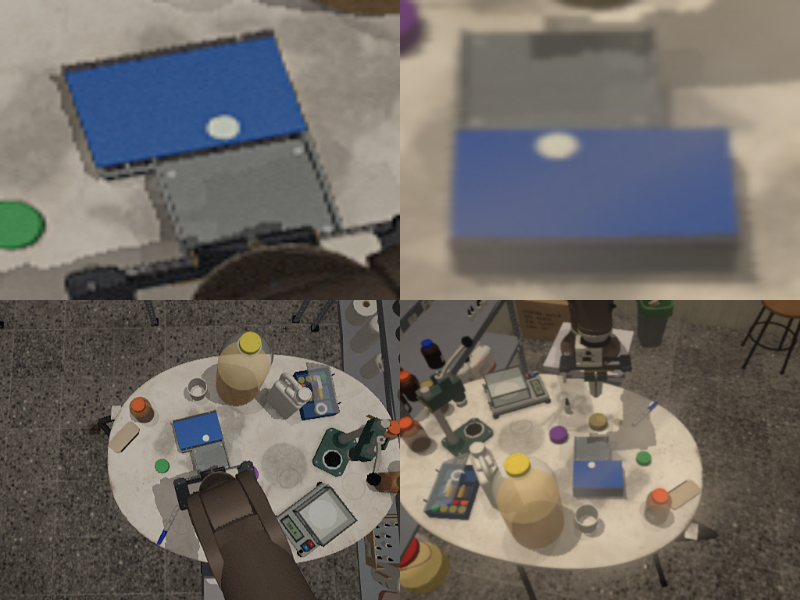

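The cover is shut and stays latched with the robot clear (disc at (223,127) in the top crop). The deck is empty and the bystanders are where they were.

```bash
python3 -c "
from rig import job_done
print(job_done())"
```

```text
the job is handed in; nothing more can be done
None
```

The job is handed in: the gold cap is in the keeper's well, the blue cover is pressed shut and stayed shut after release, and the bystanders look undisturbed in the last pictures; the clock read about 15 s of the 42 s allowed.

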